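# Hang the rinsing basket and hold its keeper pin in place

### The arm

A 6-joint arm with a two-finger parallel gripper is mounted at the origin on a cart in front of the work surface, level with it; the furniture and walls round the work are solid. World frame = base frame: x ahead of the robot, y to its left, z up, the work surface at z = 0. Lengths are in m, angles in rad, forces in N, time in s.
With the tool pointing down it reaches from about 0.35 to 0.775 m from the base axis. Payload 7.3 kg.
Tool frame: the origin (TCP) lies on the mounting face of the last link; the fingertips stand 178 mm ahead of it and the grasp point (between the pads) lies 159 mm ahead of it (robot.tcp_to_tips is the distance from the TCP to the fingertips, in m); z points along the fingers, y is the direction in which the jaws open and shut (so a half turn about z gives the same grasp; the last joint's range is limited). The gripper opens to 92 mm and grips with 3 to 60 N. Pads are 19 mm wide; open, the fingers measure 130 mm over their backs; the gripper's body (75 mm by 190 mm) begins 47 mm behind the grasp point.
Start: joints at [0.982, 0.342, 1.524, -0, 1.275, -0.146], TCP at [0.225, 0.474, 0.405] pointing down, gripper open.
Joint ranges: [-2.53, 2.53], [-0.77, 2.02], [0.04, 2.7], [-1, 4.14], [0.28, 2.66], [-3.11, 3.11]. Speed limits (rad/s): [2.57, 2.57, 3.14, 3.14, 3.14, 3.14].

### API

Orientations are given as [roll, pitch, yaw] about the fixed x, y, z axes, in that order (R = Rz(yaw) Ry(pitch) Rx(roll)).
In Python, from cell import robot, viewer gives the robot as it stands.
- The arm moves only by the shell command python3 -m creep 'ROWS' [OPENING] [FORCE]. ROWS is JSON, a list that holds one entry, the list of rows, each a list of 6 numbers: the shift along the world's x, y, z in mm, then the turn, a rotation vector about the world's x, y, z in degrees. A call has 1 to 5 rows; each row shifts and turns the pose as measured when the row begins; what a row does not reach is not made up. A row lasts 1/12 s, in which the tool goes at most 41.7 mm and 7.16 degrees, less where a joint would pass 70% of its speed; a pose out of reach is approached as far as the arm can. A call with a gripper value outside its range is refused whole. OPENING is the closure, from -1 (fully open) to 1 (shut), set as the call begins (- or left out, the last holds). The fingers move at their own pace and stop on an object; FORCE is the grip in N (left out, the last holds). Time passes only in rows, so rows that do not move let the fingers close. It gives the time, the measured TCP pose, the force and the opening at its end, in the units of the state.
- robot.observe(): the state, without advancing time (a new reading comes with each control period).
- viewer.read_camera(name): name is "side" or "top"; returns the picture (384x512x3 uint8, blue, green, red); there is no depth.
- viewer.camera_model(name): a dict with "fx", "fy", "cx", "cy" (pixels), "pose" (4x4, takes a point from camera to world coordinates). Camera axes: x right, y up, looking along -z (the intrinsics and any distortion apply to the point x, -y, -z); pixel columns grow to the right and rows downward; lengths in m; the calibration is good to about 2 mm. A picture is of the moment at which its call begins. camera_model takes no time and is no camera call.
- robot.hand_in(): hands the job in, once; it reports no verdict.
The state is a dict: "time": time; "qpos": joint angles; "qvel": joint speeds; "joint_efforts": joint torques, N m; "tool_pos": TCP position; "tool_rot": TCP orientation; "contact_force": force on the tool from outside, world axes, zero at the start; "torque": the same for the moment, N m; "opening": finger opening in m.
Only numpy, scipy, OpenCV 4.12 (cv2) and the standard library are available. Lean on these libraries where they do the work, as an engineer would, in place of code of your own. Each camera call takes 0.05 s, during which the arm holds its last target. There are 200 camera calls.

### The job

Hang the wire rinsing basket by its cross bar in the V hook of the drip stand and let go of it. Then take the keeper pin from its rest by the black grip block and thread it from the flared side through the first bushing and on through the second, in front of the basket's stem, until its tip stands out of the far bushing by at least a centimetre. Finish while still holding the pin there by its block (a colleague will clip its end), and leave the canister, the timer and the jar alone.

Things in the scene. Friction and masses are not known exactly. Their poses are not given: they have to be found in the camera images.
- drip_stand: Grey stand, fixed. Origin on the worktop under the hook seat; +x to its back plate, +y the way the pin goes in. Base x -50 to 90 mm, y +-65, 8 thick; back plate x 60 to 72, top z 132. Three steel arms run forward from it: an upward-open V hook in the middle (y +-10), and at y -48 and y +48 an arm with a bushing on its front end. Highest parts: bushing mouths, z 160.
- hook_seat (a point): Where the middle of the basket's bar lies when it rests in the V, 135 mm above the worktop; axes as drip_stand. V flanks 38 degrees off vertical; front rim 12 mm before and 4 mm above this point, rear rim 18 behind and 12 above. The arm's underside is 27 mm below it: bring the basket level from the front (bar 12 to 28 mm high), its body passing under the arm, then lower it.
- near_mouth (a point): Centre of the flared mouth of the first (right-hand) bushing, 147 mm above the worktop, x -10, y -56 mm in drip_stand. Each bushing is 16 mm long: bore 11 mm, opening over 6 mm to 19 mm at the mouth (25 mm outside). Both mouths face the stand's -y, both bores lie on one level line along its y.
- near_exit (a point): Centre of the inner end of the first bushing (y -40 mm in drip_stand).
- far_mouth (a point): Centre of the flared mouth of the second bushing (y +40 mm in drip_stand).
- far_exit (a point): Centre of the outer end of the second bushing (y +56 mm in drip_stand), where the pin comes out.
- rinse_basket: Small steel wire basket, loose, 0.12 kg, upright on the worktop. Origin centre of its underside. Body 70 (x) x 54 (y) x 42 mm high. Two 6 mm uprights at y +-24 carry a round cross bar, 14 mm thick, 54 mm long along y, at z 100 (42 mm free between the uprights). From its middle a 6 mm stem rises to a black grip tab. It may hang either way round.
- basket_bar (a point): Middle of the basket's cross bar, 100 mm above its underside.
- basket_tab (a point): Centre of the grip tab on top of the basket, 145 mm above its underside: 14 (x) x 30 (y) x 22 (z) mm; pinch it across x from above.
- pin_rest: Low aluminium rest, fixed to the worktop, 50 x 112 mm; two V posts at y +-42 mm carry the pin, rod axis 60 mm above the worktop. Origin at the centre of its underside.
- keeper_pin: Keeper pin, loose, 0.06 kg: straight steel rod 8 mm thick, black grip block on one end. Origin at the block's centre (block 14 (x) x 40 (y) x 22 (z) mm; pinch it across x from above); the rod runs along +y from the block's face at y 20 to the tip at y 170. It lies on the pin rest, block to the robot's right, 92 mm from the rest's origin. Balance point about y 80.
- pin_tip (a point): Free end of the pin's rod, 170 mm from the centre of its grip block.
- objective_can: Bystander, loose: canister of a spare objective, 36 mm across, 56 mm tall. Origin centre of its underside. Leave alone.
- lab_timer: Bystander, loose: flat countdown timer, 64 x 68 x 18 mm. Origin centre of its underside. Leave alone.
- specimen_jar: Bystander, loose: white specimen jar with screw lid, 56 mm across, 78 mm tall. Origin centre of its underside. Leave alone.
Things that resemble listed ones, but are neither listed nor needed, are in the scene too. Leave any pink or red look-alike of the rinse_basket alone.

How it is judged:
By the outcome, as a careful person would: the job done as asked, in the order asked, and still so for the second after the job is handed in, while the arm keeps its last pose, push and grip.
It also fails if it takes over 58 s, if anything falls off the work surface, if the arm or the gripper's body presses on something with over 40 N, if the wrist force passes 120 N, or if a joint passes its speed limit or range.

## Working session

There is one attempt and no reset: what is moved stays moved. The work goes in short steps, Python scripts to look and compute and a shell command to move; the robot and the scene stay as the last step left them, time stands still between calls to the robot, and variables do not carry over. Pictures are saved under pics/ and viewed, about 8 in all and at most 12, crops included, and the job is handed in when it is done.

```bash
ls; mkdir -p pics
cat > h.py <<'E'
import numpy as np, cv2, json
from cell import robot, viewer
def snap(n,f=None):
    im=viewer.read_camera(n); 
    if f: cv2.imwrite('pics/'+f,im)
    return im
def ray(n,u,v):
    m=viewer.camera_model(n);P=np.array(m['pose']);d=np.array([(u-m['cx'])/m['fx'],-(v-m['cy'])/m['fy'],-1.])
    return P[:3,3],P[:3,:3]@d
def onz(n,u,v,z):
    o,d=ray(n,u,v);return o+d*(z-o[2])/d[2]
def proj(n,p):
    m=viewer.camera_model(n);P=np.array(m['pose']);c=P[:3,:3].T@(np.array(p)-P[:3,3])
    return np.array([m['cx']+m['fx']*c[0]/-c[2],m['cy']-m['fy']*c[1]/-c[2]])
def tri(r1,r2):
    (o1,d1),(o2,d2)=r1,r2
    A=np.c_[d1,-d2];t=np.linalg.lstsq(A,o2-o1,rcond=None)[0]
    a,b=o1+t[0]*d1,o2+t[1]*d2
    return (a+b)/2,np.linalg.norm(a-b)
E
python3 - <<'E'
from h import *
a=snap('side','s0.png');b=snap('top','t0.png')
for n in('side','top'):print(n,viewer.camera_model(n))
print(robot.observe())
E
```

```text
pics
side {'fx': 455.73840647000594, 'fy': 455.73840647000594, 'cx': 252.17499019766754, 'cy': 186.8789071160042, 'pose': array([[ 9.69247688e-01, -1.60028449e-01,  1.86948695e-01,
         8.93027651e-01],
       [ 2.46086675e-01,  6.31887538e-01, -7.34955432e-01,
        -1.15451121e+00],
       [-5.16772961e-04,  7.58359437e-01,  6.51836404e-01,
         1.11790191e+00],
       [ 0.00000000e+00,  0.00000000e+00,  0.00000000e+00,
         1.00000000e+00]])}
top {'fx': 444.4111649986154, 'fy': 444.4111649986154, 'cx': 247.92067462072666, 'cy': 195.55323346890282, 'pose': array([[-7.82659768e-03,  9.86349318e-01, -1.64480295e-01,
         4.05118826e-01],
       [-9.99968700e-01, -7.91065271e-03,  1.44003885e-04,
         1.82260215e-03],
       [-1.15910836e-03,  1.64476274e-01,  9.86380359e-01,
         1.25211197e+00],
       [ 0.00000000e+00,  0.00000000e+00,  0.00000000e+00,
         1.00000000e+00]])}
{'time': 0.1, 'qpos': array([ 9.82017900e-01,  3.42646860e-01,  1.52490085e+00,  1.28145426e-05,
        1.27538285e+00, -1.45985802e-01]), 'qvel': array([ 0.00011048, -0.00167496, -0.00233284,  0.00092125, -0.00315845,
        0.00047388]), 'joint_efforts': array([ 2.02178271e-03, -4.32002807e+01, -2.44696605e+01,  7.20530888e-02,
        5.26556536e-02, -6.08807886e-05]), 'tool_pos': array([0.22485224, 0.47428717, 0.40412471]), 'tool_rot': array([-3.14027076e+00, -2.06745991e-04,  2.69879615e+00]), 'contact_force': array([-0.67115364, -0.13406958,  0.11941637]), 'torque': array([-0.02867304,  0.05016585, -0.0248725 ]), 'opening': 0.09193905153206712}
```

View pics/s0.png

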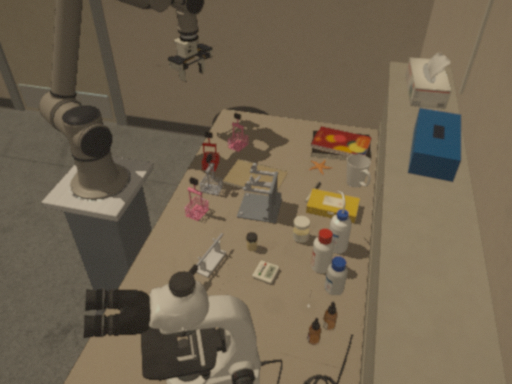

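View pics/t0.png

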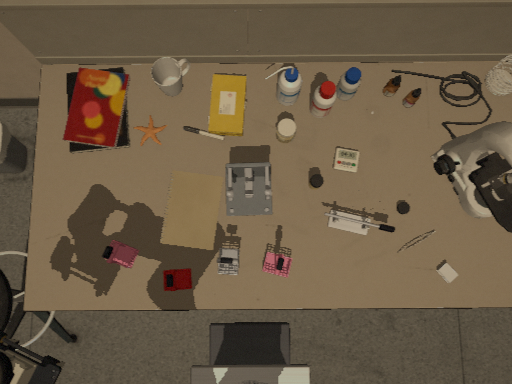

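The side view shows the grey basket at about (212,182), the stand at (262,195), and the pin on its rest at (212,255). In the top view they are at (229,258), (249,187) and (350,222). Next I'll enlarge the relevant parts.

Run:
```python
import cv2,numpy as np
s=cv2.imread('pics/s0.png');t=cv2.imread('pics/t0.png')
r=lambda i:cv2.resize(i,None,fx=4,fy=4,interpolation=cv2.INTER_CUBIC)
cv2.imwrite('pics/c_t.png',r(t[145:285,205:405]))
cv2.imwrite('pics/c_s.png',r(s[145:290,170:295]))
```

```text
(no output)
```

View pics/c_t.png

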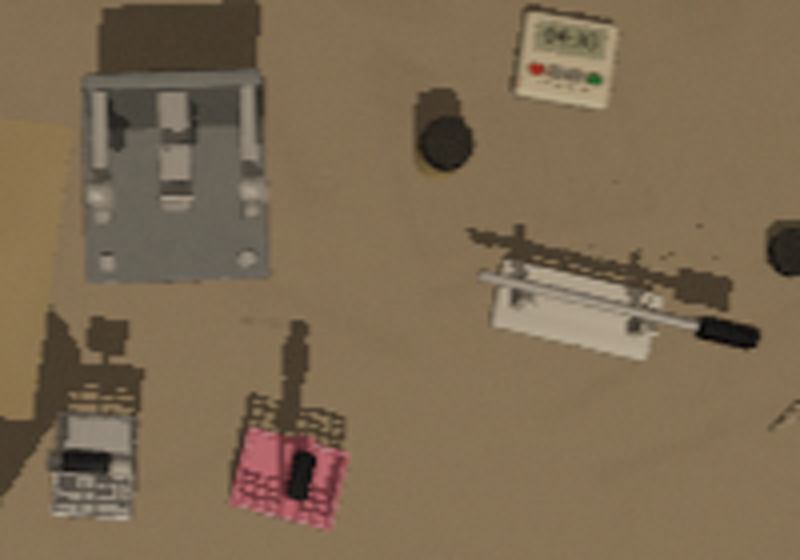

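View pics/c_s.png

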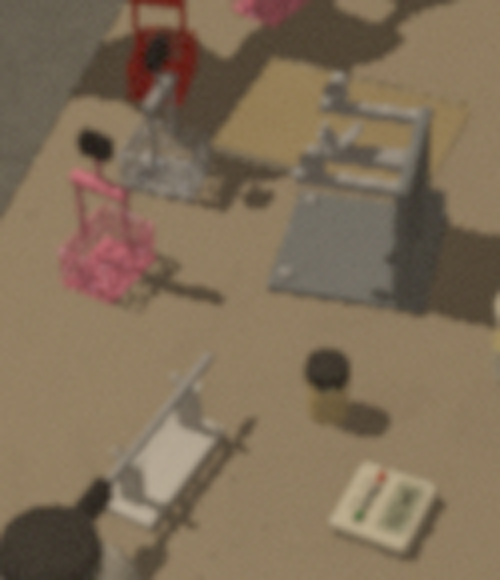

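The crops show the basket tab at top (226,260) and side (209,157). The pin tip is at top (325,213) and side (222,234), the block at top (387,228), and the bushings at top (268,192) and (230,194). I'll triangulate from these.

Run:
```python
from h import *
np.set_printoptions(precision=4,suppress=True)
s=cv2.imread('pics/s0.png');t=cv2.imread('pics/t0.png')
T=lambda x,y:(205+(x+.5)/4-.5,145+(y+.5)/4-.5)
S=lambda x,y:(170+(x+.5)/4-.5,145+(y+.5)/4-.5)
def blob(im,n,c,r):
    g=im.max(2); x,y=map(int,c); w=(slice(y-r,y+r),slice(x-r,x+r))
    m=(g[w]<45).astype(np.uint8);k,l,st,ce=cv2.connectedComponentsWithStats(m)
    for i in range(1,k):
        if st[i,4]>15: 
            rc=cv2.minAreaRect(np.argwhere(l==i)[:,::-1].astype(np.float32)); print(n,st[i,4],ce[i]+[x-r,y-r],rc[1],rc[2])
blob(t,'tab',T(86,461),10);blob(t,'block',T(729,333),12);blob(s,'tabS',S(158,50),8)
def pr(name,a,b): 
    p,e=tri(ray('top',*T(*a)),ray('side',*S(*b)));print(name,p,'gap',e)
pr('tab',(86,461),(158,50));pr('tip',(481,274),(209,358));pr('block',(729,333),(95,495))
pr('near bush',(251,190),(308,165));pr('far bush',(100,195),(335,88))
for a in [(86,281),(268,276)]:print('base front',onz('top',*T(*a),.008))
for a in [(83,78),(264,72)]:print('plate back? top',onz('top',*T(*a),.132))
print('tab@145',onz('top',*T(86,461),.150),'block',onz('top',*T(729,333),.065),'tip',onz('top',*T(481,274),.06))
for a,z in [((251,190),.153),((100,195),.153)]:print('bush',onz('top',*T(*a),z))
```

```text
tab 55 [225.8727 259.9273] (12.0, 4.0) -0.0
block 80 [386.5625 227.9   ] (14.794672966003418, 5.3357834815979) 14.03624439239502
tabS 16 [208.625  158.5625] (2.683281421661377, 6.260990142822266) 26.56505012512207
tab [0.4288 0.0563 0.1496] gap 0.000867354413333056
tip [ 0.5534 -0.2065  0.0582] gap 0.0021446291120313025
block [ 0.5136 -0.3678  0.0677] gap 0.0030733527573957808
near bush [ 0.5961 -0.049   0.1393] gap 0.0063566391776935125
far bush [0.5936 0.0471 0.1462] gap 0.0038666627803162355
base front [0.5579 0.0635 0.008 ]
base front [ 0.5604 -0.0648  0.008 ]
plate back? top [0.6748 0.0593 0.132 ]
plate back? top [ 0.6778 -0.0578  0.132 ]
tab@145 [0.4292 0.0564 0.15  ] block [ 0.5124 -0.3693  0.065 ] tip [ 0.5541 -0.2058  0.06  ]
bush [ 0.5967 -0.0472  0.153 ]
bush [0.5943 0.0475 0.153 ]
```

```bash
python3 -m creep '[[[17,-35,0,0,0,-5.4],[17,-35,0,0,0,-5.4],[17,-35,0,0,0,-5.4],[17,-35,0,0,0,-5.4],[17,-35,0,0,0,-5.4]]]' -1 30; python3 -m creep '[[[17,-35,0,0,0,-5.4],[17,-35,0,0,0,-5.4],[17,-35,0,0,0,-5.4],[17,-35,0,0,0,-5.4],[17,-35,0,0,0,-5.4]]]'
python3 - <<'E'
from h import *
print('microscope dark',tri(ray('top',443,166),ray('side',182,283)))
s=cv2.imread('pics/s0.png');print(robot.observe()['tool_pos'])
E
```

```text
time: 0.52
tool_pos: [0.3082, 0.2981, 0.4014]
tool_rot: [-3.138, -0.002, 2.222]
contact_force: [1.4, -0.4, -0.5]
opening: 0.0917
time: 0.93
tool_pos: [0.3939, 0.114, 0.4007]
tool_rot: [-3.137, -0.002, 1.728]
contact_force: [0.7, -0.1, -0.1]
opening: 0.0919
microscope dark (array([ 0.60064904, -0.49527398,  0.20481061]), np.float64(0.10798032009317633))
[0.39394557 0.11399145 0.40068313]
```

```bash
python3 -m creep '[[[12,-20,0,0,0,-3],[12,-20,0,0,0,-3],[11,-18,0,0,0,-3],[0,0,-10,0,0,0],[0,0,-10,0,0,0]]]'
python3 - <<'E'
from h import *
s=snap('side','s1.png');t=snap('top','t1.png');o=robot.observe();print(o['tool_pos'],o['tool_rot'])
p=o['tool_pos'];print(proj('top',p-[0,0,.159]),proj('side',p-[0,0,.159]))
# microscope height candidates
for z in(.2,.25,.3,.35,.4):print(z,onz('top',433,166,z),onz('top',472,200,z),onz('side',88,300,z),onz('side',183,283,z))
r=lambda i:cv2.resize(i,None,fx=3,fy=3,interpolation=cv2.INTER_CUBIC)
c=np.hstack([r(t[150:300,170:290]),r(s[90:240,160:300])]);cv2.imwrite('pics/c1.png',c)
E
```

```text
time: 1.35
tool_pos: [0.4329, 0.0451, 0.3807]
tool_rot: [-3.14, -0.0, 1.546]
contact_force: [-0.9, 0.7, -0.6]
opening: 0.0915
[0.43233319 0.04574126 0.3798361 ] [-3.13656550e+00 -3.70930669e-04  1.54762634e+00]
[229.24518053 257.80861497] [207.9517929  142.31730719]
0.2 [ 0.649638   -0.44785669  0.2       ] [ 0.56546108 -0.53483318  0.2       ] [ 0.35053046 -0.61958471  0.2       ] [ 0.55342165 -0.51634992  0.2       ]
0.25 [ 0.6380176  -0.42648637  0.25      ] [ 0.55784106 -0.50932944  0.25      ] [ 0.38008139 -0.64872326  0.25      ] [ 0.57192069 -0.55111187  0.25      ]
0.3 [ 0.6263972  -0.40511606  0.3       ] [ 0.55022104 -0.4838257   0.3       ] [ 0.40963233 -0.6778618   0.3       ] [ 0.59041972 -0.58587383  0.3       ]
0.35 [ 0.61477681 -0.38374574  0.35      ] [ 0.54260102 -0.45832196  0.35      ] [ 0.43918326 -0.70700034  0.35      ] [ 0.60891876 -0.62063578  0.35      ]
0.4 [ 0.60315641 -0.36237543  0.4       ] [ 0.534981   -0.43281822  0.4       ] [ 0.4687342  -0.73613889  0.4       ] [ 0.62741779 -0.65539774  0.4       ]
```

View pics/c1.png

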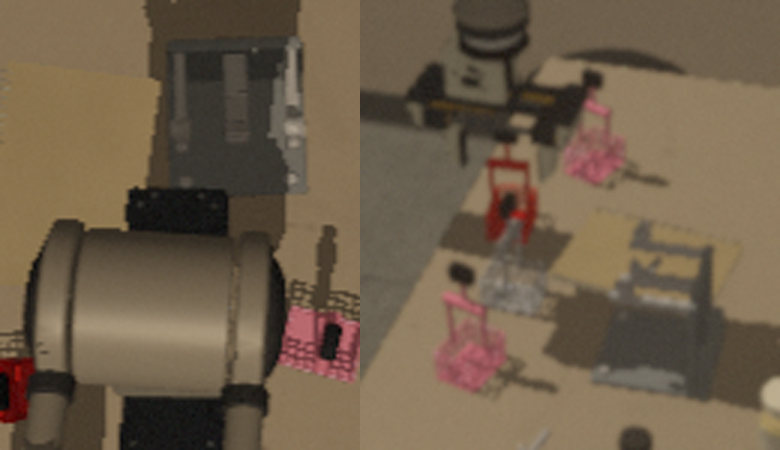

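The side view shows the gripper above the grey basket, with its tab at side (209,158), which agrees with the first measurement. I'll correct the position, descend and grip.

```bash
python3 -m creep '[[[-3.5,10.5,0,0,0,1.3],[0,0,-20,0,0,0],[0,0,-20,0,0,0],[0,0,-20,0,0,0],[0,0,-14,0,0,0]]]'; python3 -m creep '[[[0,0,0,0,0,0],[0,0,0,0,0,0]]]'
```

```text
time: 1.87
tool_pos: [0.4282, 0.0606, 0.3084]
tool_rot: [3.137, -0.001, 1.579]
contact_force: [0.8, 0.3, 0.5]
opening: 0.0916
time: 2.03
tool_pos: [0.4269, 0.0626, 0.307]
tool_rot: [-3.141, -0.002, 1.583]
contact_force: [-0.0, -0.5, 0.1]
opening: 0.0922
```

```bash
python3 -m creep '[[[2,-6,0,0,0,-0.7],[0,0,0,0,0,0]]]'; python3 -m creep '[[[0,0,-1,0,0,0],[0,0,0,0,0,0],[0,0,0,0,0,0],[0,0,0,0,0,0],[0,0,0,0,0,0]]]' 1 35;  python3 -m creep '[[[0,0,0,0,0,0],[0,0,0,0,0,0],[0,0,0,0,0,0]]]'
```

```text
time: 2.2
tool_pos: [0.4292, 0.0575, 0.3088]
tool_rot: [3.14, -0.002, 1.573]
contact_force: [-0.4, 0.2, 0.5]
opening: 0.0918
time: 2.62
tool_pos: [0.43, 0.0572, 0.3106]
tool_rot: [3.134, -0.002, 1.572]
contact_force: [0.5, -0.2, -0.2]
opening: 0.063
time: 2.87
tool_pos: [0.43, 0.0571, 0.3108]
tool_rot: [3.134, -0.002, 1.572]
contact_force: [0.0, -0.4, -0.5]
opening: 0.043
```

```bash
python3 -m creep '[[[0,0,-4,0,0,0],[0,0,0,0,0,0],[0,0,0,0,0,0],[0,0,0,0,0,0],[0,0,0,0,0,0]]]';  python3 -m creep '[[[0,0,0,0,0,0],[0,0,0,0,0,0],[0,0,0,0,0,0]]]'
```

```text
time: 3.28
tool_pos: [0.4298, 0.0571, 0.306]
tool_rot: [3.135, -0.002, 1.572]
contact_force: [0.1, 0.3, -0.6]
opening: 0.0138
time: 3.53
tool_pos: [0.4299, 0.0571, 0.3059]
tool_rot: [3.135, -0.002, 1.572]
contact_force: [-0.0, 0.6, -0.1]
opening: 0.0138
```

```bash
python3 -m creep '[[[0,0,12,0,0,0],[0,0,15,0,0,0],[0,0,15,0,0,0],[0,0,13,0,0,0],[0,0,0,0,0,0]]]';  python3 -m creep '[[[17,0,0,0,0,0],[17,0,0,0,0,0],[17,-5,0,0,0,0],[17,-8,0,0,0,0],[0,-8,0,0,0,1.3]]]'; python3 -m creep '[[[0,-12,0,0,0,0],[0,-12,0,0,0,0],[0,-8,0,0,0,0],[0,0,0,0,0,0],[0,0,0,0,0,0]]]'
python3 - <<'E'
from h import *
s=snap('side','s2.png');t=snap('top','t2.png');o=robot.observe();print(o['tool_pos'],o['tool_rot'])
r=lambda i:cv2.resize(i,None,fx=4,fy=4,interpolation=cv2.INTER_CUBIC)
c=np.hstack([r(t[140:280,200:300]),r(s[120:260,200:295])]);cv2.imwrite('pics/c2.png',c)
E
```

```text
time: 3.95
tool_pos: [0.4291, 0.0572, 0.3617]
tool_rot: [3.14, -0.002, 1.572]
contact_force: [0.3, -0.7, -1.6]
opening: 0.0137
time: 4.37
tool_pos: [0.4983, 0.0369, 0.3594]
tool_rot: [3.141, -0.003, 1.597]
contact_force: [0.1, 0.1, -1.5]
opening: 0.0137
time: 4.78
tool_pos: [0.4977, 0.0012, 0.3554]
tool_rot: [-3.136, -0.003, 1.594]
contact_force: [-1.3, -0.5, -1.2]
opening: 0.0142
[0.4977658  0.00169363 0.35553931] [-3.13661443 -0.00318333  1.59535913]
```

View pics/c2.png

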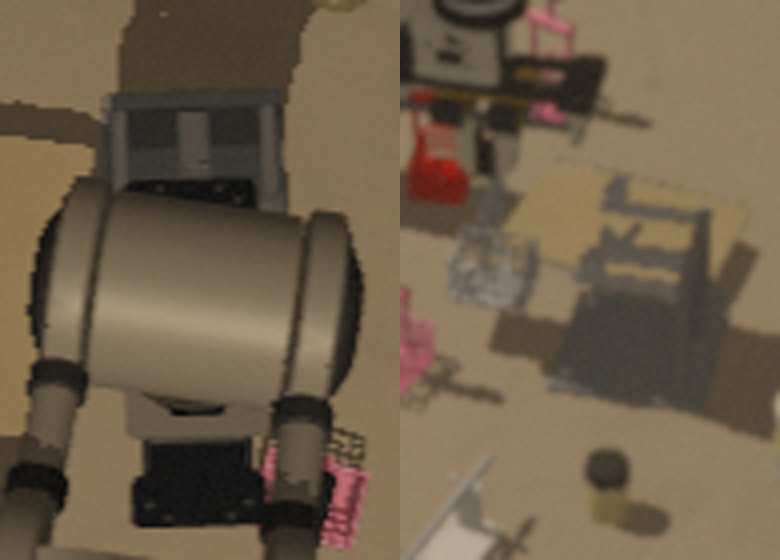

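The basket is held, lifted about 50 mm, in front of the stand and lined up with the hook. I'll go in level.

```bash
python3 -m creep '[[[10,-1,5,0,0,-0.2],[20,0,1,0,0,0],[20,0,1,0,0,0],[20,0,1,0,0,0],[0,0,0,0,0,0]]]';  python3 -m creep '[[[15,0,1,0,0,0],[15,0,0,0,0,0],[8,0,0,0,0,0],[0,0,0,0,0,0],[0,0,0,0,0,0]]]'
python3 - <<'E'
from h import *
S=lambda x,y:(200+(x-400+.5)/4-.5,120+(y+.5)/4-.5)
print(onz('side',*S(632,243),.124), onz('side',254.5,182,.124))
E
```

```text
time: 5.3
tool_pos: [0.5688, 0.0034, 0.3647]
tool_rot: [-3.137, -0.004, 1.593]
contact_force: [0.3, -0.2, -1.0]
opening: 0.014
time: 5.72
tool_pos: [0.607, 0.0066, 0.3648]
tool_rot: [-3.134, -0.005, 1.597]
contact_force: [0.1, 0.0, -0.8]
opening: 0.0138
[0.61759421 0.00358271 0.124     ] [ 0.60936909 -0.00735977  0.124     ]
```

```bash
python3 -m creep '[[[2,-6,-4,0,0,-0.2],[0,0,-5,0,0,0],[0,0,-5,0,0,0],[0,0,0,0,0,0]]]';  python3 -m creep '[[[0,0,-3,0,0,0],[0,0,-3,0,0,0],[0,0,-3,0,0,0],[0,0,0,0,0,0]]]'
python3 - <<'E'
from h import *
s=snap('side','s3.png');t=snap('top','t3.png');o=robot.observe();print(o['tool_pos'],o['tool_rot'],o['contact_force'])
r=lambda i:cv2.resize(i,None,fx=5,fy=5,interpolation=cv2.INTER_CUBIC)
cv2.imwrite('pics/c3.png',np.hstack([r(s[130:240,215:295]),r(t[140:250,210:290])]))
E
```

```text
time: 6.05
tool_pos: [0.607, 0.0007, 0.3495]
tool_rot: [-3.132, -0.005, 1.594]
contact_force: [0.2, -0.8, -1.3]
opening: 0.0141
time: 6.38
tool_pos: [0.6078, 0.0005, 0.3424]
tool_rot: [-3.141, -0.005, 1.593]
contact_force: [0.5, 0.5, -2.0]
opening: 0.0138
[6.07688222e-01 5.22252468e-04 3.42397527e-01] [-3.14040259 -0.00453669  1.59326729] [ 2.26005505  0.23434705 -0.2398143 ]
```

View pics/c3.png

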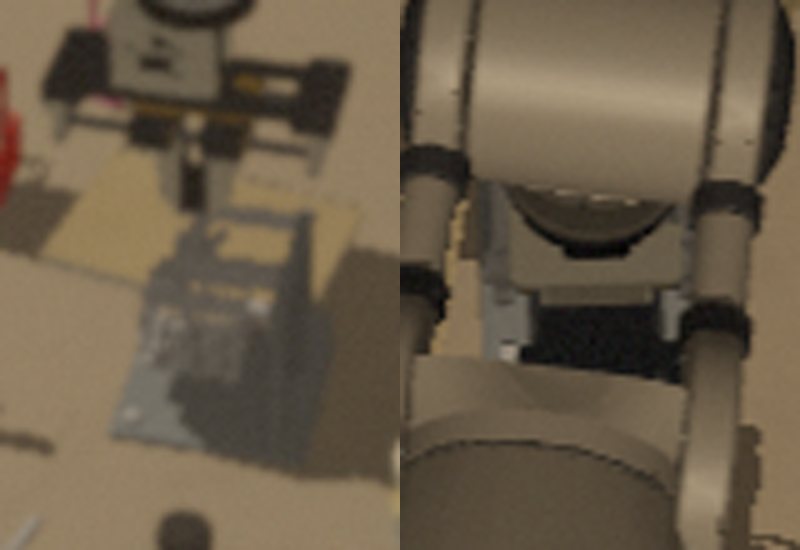

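The basket sits between the bushing arms with its bar at the hook. I'll lower it gently until it bears on the V.

```bash
for i in 1 2; do python3 -m creep '[[[0,0,-1.5,0,0,0],[0,0,-1,0,0,0],[0,0,0,0,0,0],[0,0,0,0,0,0]]]'; done
```

```text
time: 6.82
tool_pos: [0.6082, 0.0005, 0.3409]
tool_rot: [3.139, -0.004, 1.593]
contact_force: [1.5, 0.2, 1.4]
opening: 0.014
time: 7.15
tool_pos: [0.6078, 0.0006, 0.3409]
tool_rot: [3.138, -0.004, 1.594]
contact_force: [0.8, 0.0, 0.4]
opening: 0.0137
```

```bash
python3 -m creep '[[[0,0,0,0,0,0],[0,0,0,0,0,0],[0,0,0,0,0,0],[0,0,0,0,0,0],[0,0,0,0,0,0]]]' -0.2; python3 -m creep '[[[0,0,8,0,0,0],[0,0,20,0,0,0],[0,0,25,0,0,0],[0,0,25,0,0,0],[0,0,20,0,0,0]]]'
```

```text
time: 7.57
tool_pos: [0.6068, 0.0007, 0.3387]
tool_rot: [-3.139, -0.004, 1.594]
contact_force: [-0.4, 0.0, 0.1]
opening: 0.0422
time: 7.98
tool_pos: [0.6053, 0.0008, 0.4357]
tool_rot: [-3.125, -0.006, 1.593]
contact_force: [1.4, -0.4, 0.3]
opening: 0.0546
```

Run:
```python
from h import *
s=cv2.imread('pics/s0.png');t=cv2.imread('pics/t0.png')
for uv in [(437,166),(450,170),(460,150),(465,190),(480,210)]:
    print(uv,t[uv[1],uv[0]])
    for z in (.1,.15,.2,.25,.3,.35):
        p=onz('top',*uv,z);q=proj('side',p).round().astype(int);print('  ',z,p[:2].round(3),q,s[q[1],q[0]])
r=cv2.resize(np.hstack([t[110:260,420:512],s[240:384,70:270][:150].copy() if 0 else cv2.copyMakeBorder(s[240:384,70:270],0,6,0,0,0)]),None,fx=2.7,fy=2.7,interpolation=cv2.INTER_CUBIC);cv2.imwrite('pics/m.png',r)
```

```text
(437, 166) [21 25 26]
   0.1 [ 0.673 -0.501] [232 311] [129 151 165]
   0.15 [ 0.661 -0.479] [230 292] [ 98 126 144]
   0.2 [ 0.65  -0.458] [227 272] [ 96 124 143]
   0.25 [ 0.638 -0.436] [224 252] [102 119 130]
   0.3 [ 0.626 -0.414] [222 231] [ 98 124 144]
   0.35 [ 0.615 -0.392] [219 210] [ 99 125 144]
(450, 170) [26 27 28]
   0.1 [ 0.662 -0.535] [224 322] [ 92 109 120]
   0.15 [ 0.651 -0.512] [222 301] [138 162 175]
   0.2 [ 0.639 -0.488] [219 281] [ 97 125 144]
   0.25 [ 0.628 -0.465] [217 260] [146 166 179]
   0.3 [ 0.617 -0.442] [215 239] [109 128 141]
   0.35 [ 0.606 -0.418] [212 217] [63 84 98]
(460, 150) [ 74  92 102]
   0.1 [ 0.716 -0.566] [242 337] [ 90 108 116]
   0.15 [ 0.703 -0.541] [239 316] [103 122 134]
   0.2 [ 0.689 -0.517] [236 294] [ 98 126 144]
   0.25 [ 0.676 -0.492] [232 272] [ 97 126 143]
   0.3 [ 0.662 -0.467] [229 250] [ 96 122 141]
   0.35 [ 0.649 -0.443] [226 227] [ 97 124 144]
(465, 190) [ 81 101 114]
   0.1 [ 0.607 -0.57 ] [200 329] [75 89 98]
   0.15 [ 0.599 -0.545] [198 308] [ 96 113 123]
   0.2 [ 0.59 -0.52] [196 287] [ 93 111 122]
   0.25 [ 0.581 -0.495] [195 266] [41 48 56]
   0.3 [ 0.572 -0.471] [193 244] [ 98 126 147]
   0.35 [ 0.564 -0.446] [191 221] [ 99 127 147]
(480, 210) [129 155 171]
   0.1 [ 0.554 -0.604] [175 336] [45 55 62]
   0.15 [ 0.548 -0.578] [174 315] [122 144 156]
   0.2 [ 0.541 -0.552] [173 293] [49 60 67]
   0.25 [ 0.535 -0.525] [172 271] [ 97 126 144]
   0.3 [ 0.528 -0.499] [171 249] [ 98 125 144]
   0.35 [ 0.522 -0.473] [171 226] [ 98 126 146]
```

View pics/m.png

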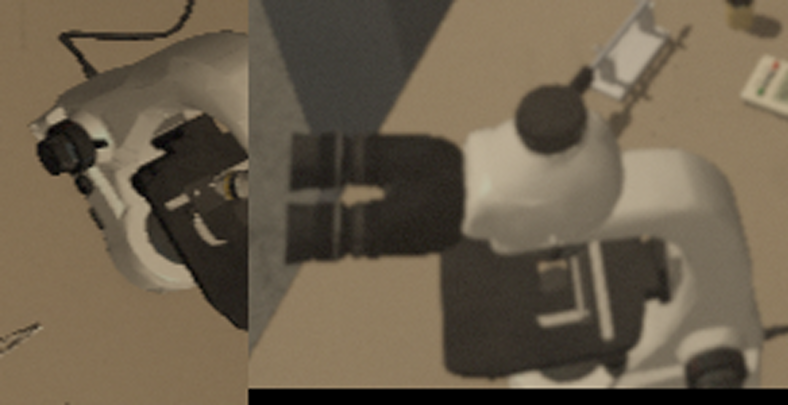

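The dark part nearest us in the top view is the low focus knob, at y≈-0.52. The microscope head is beyond y -0.58, so there is room at the pin block. I'll move there.

```bash
python3 -m creep '[[[-5,-20,0,0,0,-1.2],[-8,-35,0,0,0,-1.6],[-8,-35,0,0,0,-1.6],[-9,-35,0,0,0,-1.6],[-9,-35,0,0,0,-1.6]]]' -1; python3 -m creep '[[[-9,-35,-5,0,0,-1.6],[-9,-35,-15,0,0,-1.6],[-9,-35,-20,0,0,-1.6],[-9,-35,-20,0,0,-1.6],[0,0,-10,0,0,0]]]'
python3 - <<'E'
from h import *
t=snap('top');o=robot.observe();print(o['tool_pos'],o['tool_rot'])
s=snap('side','s4.png')
cv2.imwrite('pics/c4.png',np.hstack([cv2.resize(t[135:275,200:300],None,fx=4,fy=4,interpolation=2),cv2.resize(s[130:270,200:295],None,fx=4,fy=4,interpolation=2)]))
E
```

```text
time: 8.4
tool_pos: [0.5657, -0.1568, 0.4465]
tool_rot: [-3.141, -0.006, 1.469]
contact_force: [1.2, -0.5, -0.2]
opening: 0.0843
time: 8.82
tool_pos: [0.5249, -0.3082, 0.3818]
tool_rot: [3.131, 0.001, 1.346]
contact_force: [-0.4, -0.4, -0.3]
opening: 0.0914
[ 0.525428   -0.3058177   0.38037843] [ 3.13345280e+00 -2.24394873e-03  1.34724907e+00]
```

View pics/c4.png

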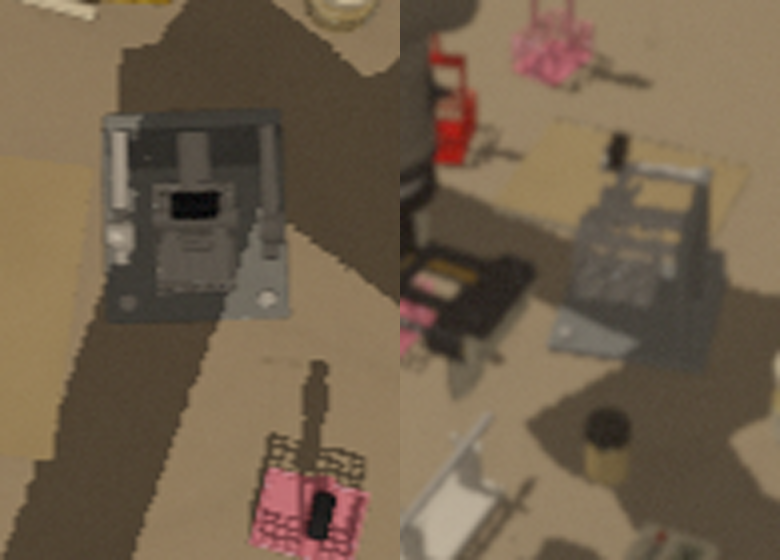

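The basket hangs in the V with its tab at top (248,186), free and between the arms. Before descending I'll check its hang position and the dark bottle near the pin block.

```bash
python3 - <<'E'
from h import *
print('tab',tri(ray('top',248.4,185.9),ray('side',200+(619-400)/4,130+150/4)),onz('top',248.4,185.9,.188))
print('bottle',onz('top',403,207,.05),onz('top',397,207,.05))
E
python3 -m creep '[[[-4,-18,-10,0,0,-0.7],[-4,-20,-10,0,0,-0.6],[-4,-18,-10,0,0,0],[0,0,0,0,0,0],[0,0,0,0,0,0]]]'
```

```text
tab (array([6.07989040e-01, 3.54858962e-04, 1.80291830e-01]), np.float64(0.0002895670647685635)) [6.06393905e-01 3.12889777e-04 1.88000000e-01]
bottle [ 0.57050407 -0.42137473  0.05      ] [ 0.57063486 -0.40500489  0.05      ]
time: 9.33
tool_pos: [0.5176, -0.3554, 0.3577]
tool_rot: [3.126, -0.003, 1.335]
contact_force: [0.9, -0.0, 0.5]
opening: 0.092
```

```bash
python3 -m creep '[[[-4,-12,-10,0,0.8,-0.6],[0,0,-30,0,0,0],[0,0,-30,0,0,0],[0,0,-25,0,0,0],[0,0,0,0,0,0]]]' -0.1; python3 -m creep '[[[0,0,0,0,0,0]]]'
```

```text
time: 9.75
tool_pos: [0.5164, -0.3638, 0.2661]
tool_rot: [3.131, 0.006, 1.331]
contact_force: [-1.9, 1.2, -0.2]
opening: 0.0632
time: 9.83
tool_pos: [0.5169, -0.3634, 0.2664]
tool_rot: [3.132, 0.006, 1.331]
contact_force: [-0.4, 0.1, 1.2]
opening: 0.0563
```

```bash
python3 -m creep '[[[-4,-5.5,0,0,0.5,-0.3],[0,0,-20,0,0,0],[0,0,-15,0,0,0],[0,0,-6,0,0,0],[0,0,0,0,0,0]]]'; python3 -m creep '[[[0,0,0,0,0,0]]]'
python3 - <<'E'
from h import *
s=snap('side','s5.png');snap('top','t5.png')
cv2.imwrite('pics/c5.png',cv2.resize(s[195:295,150:260],None,fx=6,fy=6,interpolation=2))
E
```

```text
time: 10.25
tool_pos: [0.5147, -0.3708, 0.2337]
tool_rot: [3.131, 0.016, 1.327]
contact_force: [0.0, -0.7, 0.3]
opening: 0.0504
time: 10.33
tool_pos: [0.5149, -0.3712, 0.2351]
tool_rot: [3.129, 0.017, 1.327]
contact_force: [-0.7, -0.7, 1.0]
opening: 0.0506
```

View pics/c5.png

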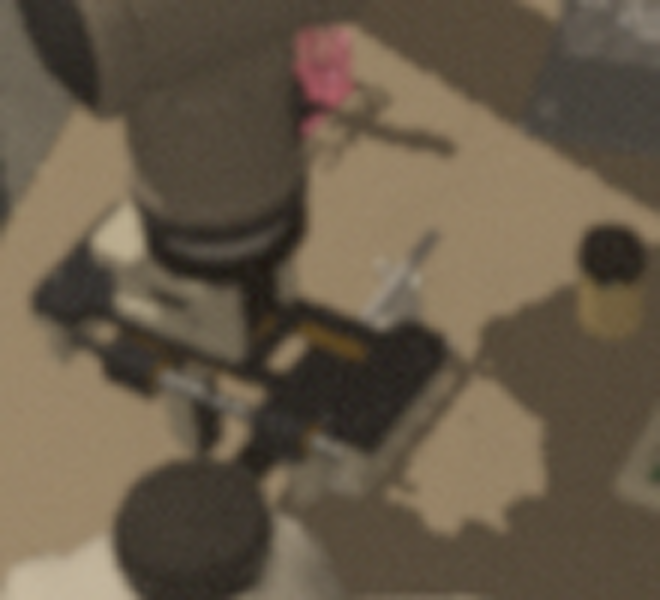

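```bash
python3 -m creep '[[[-2,2.5,0,1.1,0.5,0],[0,0,0,0,0,0],[0,0,-8,0,0,0],[0,0,-6,0,0,0],[0,0,0,0,0,0]]]'; python3 -m creep '[[[0,0,0,0,0,0]]]'
```

```text
time: 10.85
tool_pos: [0.5132, -0.3688, 0.2235]
tool_rot: [3.139, 0.002, 1.328]
contact_force: [0.1, 0.7, -1.1]
opening: 0.0504
time: 10.93
tool_pos: [0.5132, -0.3687, 0.2229]
tool_rot: [3.14, 0.001, 1.328]
contact_force: [0.4, -0.4, 1.2]
opening: 0.0503
```

```bash
python3 -m creep '[[[0,0,-2,0,0,0],[0,0,0,0,0,0],[0,0,0,0,0,0],[0,0,0,0,0,0],[0,0,0,0,0,0]]]' 1 55; python3 -m creep '[[[0,0,0,0,0,0],[0,0,0,0,0,0],[0,0,0,0,0,0],[0,0,0,0,0,0],[0,0,0,0,0,0]]]'
```

```text
time: 11.35
tool_pos: [0.5131, -0.3686, 0.22]
tool_rot: [3.141, 0.001, 1.328]
contact_force: [0.1, -0.1, -0.3]
opening: 0.022
time: 11.77
tool_pos: [0.5134, -0.3687, 0.2205]
tool_rot: [3.139, 0.001, 1.328]
contact_force: [0.8, -0.2, -0.6]
opening: 0.0134
```

```bash
python3 -m creep '[[[0,0,10,0,0,0],[0,0,20,0,0,0],[0,0,22,0,0,0],[0,0,22,0,0,0],[0,0,12,0,0,0]]]'; python3 -m creep '[[[15,20,0,0,0,3],[20,22,0,0,0,3],[20,22,0,0,0,3],[15,20,0,0,0,3],[10,10,0,0,0,2]]]';python3 -m creep '[[[0,0,0,0,0,0],[0,0,0,0,0,0]]]'
python3 - <<'E'
from h import *
s=snap('side','s6.png');t=snap('top','t6.png');o=robot.observe();print(o['tool_pos'],o['tool_rot'],o['opening'])
cv2.imwrite('pics/c6.png',np.hstack([cv2.resize(t[140:260,215:345],None,fx=3,fy=3,interpolation=2),cv2.resize(s[140:260,170:300],None,fx=3,fy=3,interpolation=2)]))
E
```

```text
time: 12.18
tool_pos: [0.5119, -0.3677, 0.3076]
tool_rot: [-3.135, -0.003, 1.328]
contact_force: [0.3, -1.0, -0.9]
opening: 0.0134
time: 12.6
tool_pos: [0.5921, -0.2742, 0.3178]
tool_rot: [3.139, 0.004, 1.575]
contact_force: [-0.6, 0.0, -0.7]
opening: 0.0137
time: 12.77
tool_pos: [0.5938, -0.2717, 0.3188]
tool_rot: [3.138, 0.005, 1.58]
contact_force: [-1.2, -0.2, -0.3]
opening: 0.0131
[ 0.59325534 -0.27256185  0.31866168] [3.13817284 0.00463133 1.57819962] 0.01355390108204215
```

View pics/c6.png

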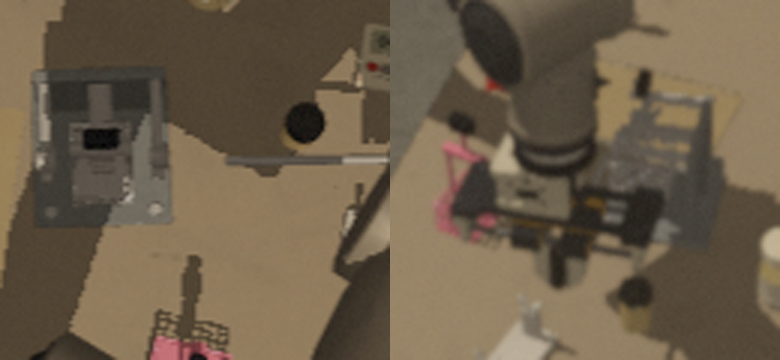

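The top view shows the rod level with the near bushing: its tip is at top (291,193) and the bushing at about (267,192). The basket is still hanging. I'll get numbers for the rod line and the bushings.

Run:
```python
from h import *
np.set_printoptions(precision=4,suppress=True,linewidth=200)
t0=cv2.cvtColor(cv2.imread('pics/t0.png'),6);t=cv2.cvtColor(cv2.imread('pics/t6.png'),6)
print(t0[180:205,260:276]);print(t0[180:205,222:238])
print('rod');print(t[186:200,[286,288,289,290,291,292,293,296,300,310,320,325,335,340]])
print(onz('top',291,193.1,.158))
print('pred mouth',proj('top',[.5993,-.056,.147]),proj('top',[.5968,.04,.147]))
for c in [(268.5,194.2),(229.5,195.5)]:print('bush',onz('top',*c,.147))
```

```text
[[100 101  99  99  92 120 135 135 121  83  75 104 113 111 113 113]
 [101 101 101 100  94 119 134 136 133 113  93 106 114 113 113 114]
 [100 100 101 101 101 120 132 135 136 118  97 103 112 113 112 113]
 [100 102 100 101  99 115 132 133 136 119  97 107 112 112 113 113]
 [ 99 101 100 100  98 116 130 134 138 120  92 106 114 115 113 113]
 [101 101 102  99  99  87  78  81  99 104  94 106 114 113 113 114]
 [ 99 100 102 100  99  84  74  74  76  92  95 105 114 113 116 113]
 [101 101 100 100 101  83  77  74  74  75  81 105 114 113 113 114]
 [ 99 100 101 101 101  87  73  72  71  70  78 103 114 116 115 113]
 [100  99  99 101 100  95  93  89  90  99 102 109 114 114 114 114]
 [ 99 100 102 103  98 110 121 116 113 114 115 104 105 113 114 115]
 [101  99 100 100 111 130 140 135 134 128 126 109 108 114 114 114]
 [101 102 100 100 108 136 153 158 151 136 129 124 119 114 113 115]
 [ 99  99 101 100 105 128 146 153 156 142 130 127 120 115 115 113]
 [ 99 101 100 101  94 118 134 133 134 128 125 124 117 114 115 114]
 [100 101 101  98  99  91 100 112 110  98 108 112 111 114 114 116]
 [101 100  99  99  98  86 10
[... 2518 characters left out ...]
 69  69  69  70 124 123 125 126]
 [124 123 122  97  70  69  70  68  69  71 110 110  91  96]
 [124 125 115  96  86  87  86  75  74  77  78  80 125 127]
 [122 124 114  96  90  90  88  90  89  86  83  83 162 164]
 [124 124 116  94  78  77  77  79  77  76  77  86 133 132]
 [122 123 125 116 109 107 107  88  66 121 123 122 123 126]
 [125 124 125 125 124 124 127 125  71 125 125 124 123 124]
 [124 126 126 125 126 124 124 127  98 126 124 125 122 122]
 [125 124 127 126 127 124 125 125 125 125 124 124 124 123]
 [126 126 126 126 125 126 126 126 126 124 125 124 126 113]]
[ 0.5929 -0.106   0.158 ]
pred mouth [270.7281 191.504 ] [232.707  192.7804]
bush [ 0.5924 -0.0503  0.147 ]
bush [0.5899 0.0481 0.147 ]
```

```bash
python3 -m creep '[[[5,0,-4,0.3,0,1.0],[6,0,-6,0,0,0.5],[0,0,-1.5,0,0,0],[0,0,0,0,0,0],[0,0,0,0,0,0]]]'; python3 -m creep '[[[0,0,0,0,0,0],[0,0,0,0,0,0]]]'
python3 - <<'E'
from h import *
np.set_printoptions(precision=4,suppress=True,linewidth=200)
t=cv2.cvtColor(snap('top','t7.png'),6);s=cv2.cvtColor(snap('side','s7.png'),6);o=robot.observe();p=o['tool_pos'];print(p,o['tool_rot'])
tip=p+[-.0041,.168,-.1605];print('pred tip',proj('top',tip),proj('side',tip))
c=t[180:202,284:345].astype(int)
print(c[4:18,::5]); 
q=proj('side',tip).round().astype(int);print(q);print(s[q[1]-9:q[1]+10,q[0]-9:q[0]+10])
E
```

```text
time: 13.28
tool_pos: [0.6029, -0.277, 0.305]
tool_rot: [3.14, -0.001, 1.6]
contact_force: [-0.2, 0.4, -0.4]
opening: 0.0132
time: 13.45
tool_pos: [0.6026, -0.2776, 0.3045]
tool_rot: [3.141, -0.002, 1.599]
contact_force: [-0.1, 0.3, -1.0]
opening: 0.0133
[ 0.6026 -0.2775  0.3047] [ 3.1409 -0.0017  1.5989]
pred tip [291.8157 191.8224] [243.495  196.5455]
[[ 72  68  70  69  68  81  25  22 123 125 123  70  69]
 [ 96  69  70  68  67  87  24  27 124 125 124  68  69]
 [124  70  69  68  66  89  16  15 123 125 124  70  72]
 [126  71  71  71  68  87  65 105 123 124 123  68 107]
 [124  98  69  69  68  75 109 121 127 124 125 121 124]
 [124 123  70  69  67  69 111 124 125 112 109  92  97]
 [123 124  70  65  61  70  85  88  78  78 120 125 131]
 [125 125  78  79  82  82  84  86  85  85 159 160 161]
 [122 124  87  85  83  83  81  79  77  77 137 131 110]
 [122 125  76  75  73  69  93 107 118 121 125 125  83]
 [122 125 124  98  68  70 124 123 124 124 124 123  56]
 [122 125 126 125  67  68 125 126 124 123 126 123  45]
 [122 123 125 126  69 105 123 125 123 123 126 124  46]
 [124 126 125 125 120 123 124
[... 838 characters left out ...]
50  40  31  33  46  66  82  83  83  88  87  88  85  85  81  82  85]
 [ 60  48  36  30  35  41  55  77  85  90  88  87  86  86  85  86  84  86  86]
 [ 39  33  25  35  39  50  69  80  86  90  91  88  86  85  89  92  88  86  87]
 [ 32  31  34  42  50  65  77  84  87  95 100  96  89  87  90  90  87  83  86]
 [ 34  40  46  54  64  77  79  83  83  99 113 111  94  92  89  89  84  81  88]
 [ 44  61  72  77  75  78  84  80  75  88 105 107  98  92  90  87  82  83  85]
 [ 59  83  96  98  89  83  81  80  76  74  82  84  85  78  77  78  78  80  86]
 [ 67  96 107 111 103  86  85  89  89  78  73  71  68  69  66  66  70  73  75]
 [ 70  90  96 102  93  85  85  93  97  91  83  73  67  68  66  69  67  70  70]]
```

```bash
python3 -m creep '[[[1,3,3,0,0,0.2],[0,12,0.5,0,0,0],[0,12,0,0,0,0],[0,8,0,0,0,0],[0,0,0,0,0,0]]]'; python3 -m creep '[[[0,0,0,0,0,0],[0,0,0,0,0,0]]]'
```

```text
time: 13.97
tool_pos: [0.6035, -0.2385, 0.3093]
tool_rot: [3.14, -0.002, 1.602]
contact_force: [0.2, 0.3, 0.1]
opening: 0.0137
time: 14.13
tool_pos: [0.6038, -0.2368, 0.3098]
tool_rot: [3.14, -0.001, 1.605]
contact_force: [0.6, -0.6, -0.6]
opening: 0.0137
```

```bash
python3 -m creep '[[[0,2,-2,0,0,-0.2],[-0.2,8,-0.5,0,0,0],[-0.2,8,0,0,0,0],[-0.2,6,0,0,0,0],[0,0,0,0,0,0]]]'; python3 -m creep '[[[0,0,0,0,0,0]]]'
python3 - <<'E'
from h import *
s=snap('side','s8.png');t=snap('top','t8.png')
cv2.imwrite('pics/c8.png',np.hstack([cv2.resize(t[165:215,215:320],None,fx=4,fy=6,interpolation=2),cv2.resize(s[150:200,215:275],None,fx=6,fy=6,interpolation=2)]))
E
```

```text
time: 14.55
tool_pos: [0.6029, -0.2111, 0.3067]
tool_rot: [3.14, -0.002, 1.6]
contact_force: [0.1, -0.3, -0.1]
opening: 0.0134
time: 14.63
tool_pos: [0.6029, -0.2106, 0.3067]
tool_rot: [3.14, -0.002, 1.6]
contact_force: [-0.4, 0.4, -0.2]
opening: 0.0136
```

```bash
python3 -m creep '[[[0,6,0.5,0,0,0],[-0.2,8,0,0,0,0],[-0.2,8,0,0,0,0],[0,0,0,0,0,0]]]'; python3 -m creep '[[[0,0,3,0,0,0],[0,0,0,0,0,0],[0,0,0,0,0,0]]]'; python3 -m creep '[[[0,0,-3,0,0,0],[0,0,-3,0,0,0],[0,0,0,0,0,0],[0,0,0,0,0,0]]]'
```

```text
time: 15.07
tool_pos: [0.6024, -0.1878, 0.3072]
tool_rot: [3.14, -0.002, 1.598]
contact_force: [-0.5, 0.0, -1.0]
opening: 0.0137
time: 15.32
tool_pos: [0.6024, -0.1869, 0.3103]
tool_rot: [3.14, -0.001, 1.6]
contact_force: [-0.6, -0.8, -1.8]
opening: 0.0133
time: 15.65
tool_pos: [0.6026, -0.1874, 0.3048]
tool_rot: [3.138, -0.002, 1.599]
contact_force: [-1.5, 0.2, 2.6]
opening: 0.014
```

```bash
python3 -m creep '[[[0,0,2.8,0,0,0],[2.5,0,0,0,0,0],[0,0,0,0,0,0],[0,0,0,0,0,0]]]'; python3 -m creep '[[[-5,0,0,0,0,0],[0,0,0,0,0,0],[0,0,0,0,0,0]]]'; python3 -m creep '[[[0,0,0,0,0,0],[0,0,0,0,0,0],[0,0,0,0,0,0]]]'
```

```text
time: 15.98
tool_pos: [0.605, -0.1877, 0.3077]
tool_rot: [3.14, -0.001, 1.599]
contact_force: [-0.0, 0.5, -0.3]
opening: 0.0134
time: 16.23
tool_pos: [0.6002, -0.1878, 0.3075]
tool_rot: [3.137, -0.001, 1.598]
contact_force: [1.2, 0.5, -1.3]
opening: 0.0135
time: 16.48
tool_pos: [0.6002, -0.1877, 0.3076]
tool_rot: [3.137, -0.001, 1.597]
contact_force: [1.3, 0.7, -1.1]
opening: 0.0136
```

View pics/c8.png

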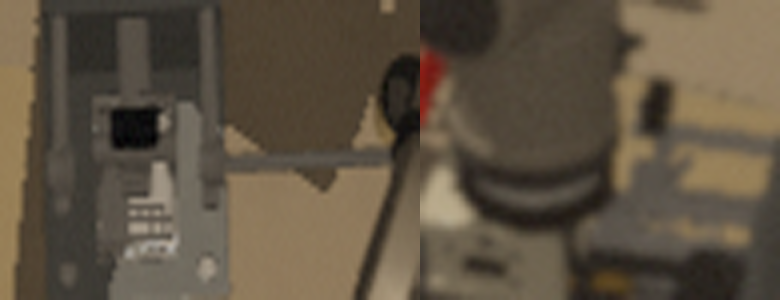

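The top view shows the rod entering the near bushing at crop (222,162), which is top px (270,192). Side loads appear when I nudge, so the pin is inside the bore. I'll advance to the second bushing.

```bash
python3 -m creep '[[[2.8,2,0,0,0,0.1],[-0.2,8,0,0,0,0],[-0.2,10,0,0,0,0],[-0.2,10,0,0,0,0],[0,0,0,0,0,0]]]'; python3 -m creep '[[[-0.2,8,0,0,0,0],[-0.2,8,0,0,0,0],[-0.2,6,0,0,0,0],[0,0,0,0,0,0]]]'
```

```text
time: 16.9
tool_pos: [0.602, -0.1549, 0.307]
tool_rot: [3.139, -0.002, 1.599]
contact_force: [-0.2, 0.4, -0.8]
opening: 0.0134
time: 17.23
tool_pos: [0.6012, -0.129, 0.3071]
tool_rot: [3.14, -0.002, 1.601]
contact_force: [0.1, -0.6, -0.8]
opening: 0.0136
```

```bash
python3 -m creep '[[[-0.1,5,0,0,0,0],[-0.1,5,0,0,0,0],[-0.1,4,0,0,0,0],[0,0,0,0,0,0]]]'; python3 -m creep '[[[-0.1,6,0,0,0,0],[-0.2,6,0,0,0,0],[-0.1,4,0,0,0,0],[0,0,0,0,0,0],[0,0,0,0,0,0]]]'
```

```text
time: 17.57
tool_pos: [0.6009, -0.1134, 0.3073]
tool_rot: [3.14, -0.001, 1.602]
contact_force: [-0.1, -0.5, -0.6]
opening: 0.0137
time: 17.98
tool_pos: [0.6005, -0.0958, 0.3072]
tool_rot: [3.14, -0.001, 1.601]
contact_force: [0.9, 0.8, -0.8]
opening: 0.0136
```

Run:
```python
from h import *
np.set_printoptions(precision=3,suppress=True,linewidth=220)
T=snap('top','t9.png');S=snap('side','s9.png');t=cv2.cvtColor(T,6);s=cv2.cvtColor(S,6);o=robot.observe();p=o['tool_pos']
ex=np.array([.5966,.0563,.147]);tip=p+[-.0045,.1685,-.1603];print('tip',tip,'exit/tip top',proj('top',ex),proj('top',tip),'side',proj('side',ex),proj('side',tip))
print('top cols214-234 rows184-202');print(t[184:202,212:236])
e=proj('side',ex).round().astype(int);print('side',e);print(s[e[1]-10:e[1]+8,e[0]-10:e[0]+10])
s0=cv2.cvtColor(cv2.imread('pics/s8.png'),6);print('before');print(s0[e[1]-10:e[1]+8,e[0]-10:e[0]+10])
```

```text
tip [0.596 0.072 0.147] exit/tip top [226.249 192.91 ] [219.866 193.218] side [255.396 164.862] [256.329 162.098]
top cols214-234 rows184-202
[[125 125 125 125 125 125 126 125 125 125  98  65  68  60  56  54  69  79  81  73  59  58  57  57]
 [125 126 125 125 125 125 125 127 125 118  91  66  65  61  53  53  69  79  80  75  61  86 102  82]
 [123 126 125 127 126 126 126 127 126 126  96  68  67  63  55  56  67  77  80  73  62  90 105 104]
 [125 123 126 125 127 126 126 127 126 127  97  68  65  61  56  51  68  78  81  74  61  89 105 104]
 [124 126 124 125 125 128 126 127 127 101  69  65  64  55  56  57  71  78  80  75  84  99 104 104]
 [124 126 125 126 126 126 127 127 126  99  67  66  67  64  57  55  72  79  74  69  71  96 104 106]
 [125 126 127 126 126 128 126 127 125  98  66  65  66  60  64  69  74  72  68  69  72  95 106 106]
 [126 125 127 126 125 124 127 127 127 100  66  66  67  62  66  75  77  74  76  71  75  88  92  95]
 [125 126 125 126 126 127 128 102  71  71  69  74  82  78  73  78  80  79  76  80  76  77  79  78]
 [126 125 126 127 127 127 126 102  83  86  86  84  86  84  84  82  
[... 3136 characters left out ...]
65  96 120 126 125 120 124 128 129]
 [ 67  70  92 116 129 130 118  94  56  37  38  57  96 121 127 126 125 125 126 123]
 [ 68  65  83 110 125 124 106  72  46  33  39  62  99 124 130 131 130 131 128 123]
 [ 67  67  79 107 124 119  91  54  34  31  41  67 102 126 131 130 131 129 130 128]
 [ 66  66  80 106 123 120  90  53  36  33  40  70 106 127 131 131 134 131 132 130]
 [ 67  69  79 103 122 119  89  50  35  36  52  81 111 125 125 129 128 131 131 131]
 [ 68  69  74  98 117 107  82  51  31  34  50  80 101 111 113 115 119 125 126 124]
 [ 67  69  73  92 113 103  79  52  42  43  52  77  89  97  97  99 102 109 109 111]
 [ 66  64  68  94 115 107  91  78  67  59  66  77  88  89  90  90  92  94  93  97]]
```

```bash
python3 - <<'E'
from h import *
np.set_printoptions(linewidth=220)
a=cv2.cvtColor(cv2.imread('pics/t8.png'),6);b=cv2.cvtColor(cv2.imread('pics/t9.png'),6)
print(a[188:198,224:236]);print(b[188:198,224:236])
def blob(im,x,y,r):
    m=(im[y-r:y+r,x-r:x+r]<40).astype(np.uint8);k,l,st,ce=cv2.connectedComponentsWithStats(m)
    return [(st[i,4],(ce[i]+[x-r,y-r]).round(1)) for i in range(1,k) if st[i,4]>15]
print('tab',blob(a,248,186,10),blob(b,248,186,10))
E
python3 -m creep '[[[0,0,3,0,0,0],[0,0,0,0,0,0],[0,0,0,0,0,0]]]'; python3 -m creep '[[[0,0,-5,0,0,0],[0,0,0,0,0,0],[0,0,0,0,0,0]]]';python3 -m creep '[[[0,0,2.5,0,0,0],[0,0,0,0,0,0],[0,0,0,0,0,0]]]'
```

```text
[[66 65 58 57 72 80 83 77 65 59 59 59]
 [68 62 56 57 74 83 77 72 69 63 60 61]
 [69 60 63 73 76 74 70 73 73 66 62 59]
 [69 64 67 76 79 77 76 75 79 70 62 61]
 [67 61 63 79 84 82 81 78 80 70 60 60]
 [65 64 66 81 84 82 81 79 77 70 57 60]
 [68 64 65 75 81 78 78 76 77 70 60 59]
 [69 61 61 72 77 74 73 73 74 66 59 59]
 [68 64 59 59 67 73 71 69 70 66 58 60]
 [70 65 60 56 65 69 73 71 68 60 63 61]]
[[ 64  55  56  57  71  78  80  75  84  99 104 104]
 [ 67  64  57  55  72  79  74  69  71  96 104 106]
 [ 66  60  64  69  74  72  68  69  72  95 106 106]
 [ 67  62  66  75  77  74  76  71  75  88  92  95]
 [ 82  78  73  78  80  79  76  80  76  77  79  78]
 [ 86  84  84  82  82  80  77  75  78  81  84  81]
 [ 73  76  74  79  78  79  75  73  74  74  74  77]
 [ 64  60  60  71  74  70  72  71  73  93 105 102]
 [ 67  62  57  59  67  70  68  66  69  94 106 105]
 [ 67  62  56  58  60  67  72  70  72  94 105 104]]
tab [(np.int32(78), array([248.1, 185.9]))] [(np.int32(81), array([248.3, 185.9]))]
time: 18.33
tool_pos: [0.6003, -0.0964, 0.3098]
tool_rot: [3.141, -0.002, 1.601]
contact_force: [-0.1, 1.0, -2.3]
opening: 0.0136
time: 18.58
tool_pos: [0.6008, -0.0969, 0.306]
tool_rot: [3.137, -0.001, 1.6]
contact_force: [-0.5, 0.1, -0.2]
opening: 0.0137
time: 18.83
tool_pos: [0.6005, -0.097, 0.3078]
tool_rot: [3.139, -0.001, 1.6]
contact_force: [0.4, -0.2, -1.1]
opening: 0.0139
```

Run:
```python
from h import *
o=robot.observe();print(o['time'],o['opening'],o['contact_force'],robot.hand_in())
```

```text
the job is handed in; nothing more can be done
18.8333 0.013875602239020743 [ 0.36187316 -0.17282965 -1.07477969] None
```

The basket is hanging by its cross bar in the V hook and has been let go. The keeper pin is threaded through both bushings. I handed in at 18.8 s with the block still gripped at 55 N.

**Basket:** After release, its tab triangulated to 180 mm above the worktop, exactly where a seated bar puts it. The tab did not move while the pin went in.

**Pin:**
- In the last top image the rod shows on both sides of the far bushing, and the bushing's own pixels are unchanged. So the rod runs through it, not over it.
- The tip stands about 15 mm out of the far bushing by my estimate, give or take 2–3 mm.
- Nudging the pin up and down in the first bushing gave about 2 N each way, as expected inside a bore. With the pin through both, only the upward nudge gave a clear reaction; the smaller downward one did not.
- The forces I read stayed under about 3 N.

**Not checked:** the side camera's view of the tip was cluttered, so I relied on the top view there. I took no final measurement of the canister, timer and jar, but the motion was planned clear of them. All 12 picture views were used up, so the last check was by pixel values only.

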